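# Lock the bayonet cap on the battery well

### The arm

A 6-joint arm with a two-finger parallel gripper is mounted at the origin on a cart in front of the work surface, level with it; the furniture and walls round the work are solid. World frame = base frame: x ahead of the robot, y to its left, z up, the work surface at z = 0. Lengths are in mm, angles in rad, forces in N, time in s.
With the tool pointing down it reaches from about 275 to 750 mm from the base axis. Payload 10.2 kg.
Tool frame: the origin (TCP) lies at the very end of the fingers, on their centre line; the grasp point (between the pads) lies 19 mm behind it; z points along the fingers, y is the line along which they close (so a half turn about z gives the same grasp; the last joint's range is limited). The gripper opens to 85 mm and grips with 20 to 120 N. Pads are 22 mm wide; open, the fingers measure 114 mm over their backs; the gripper's body (76 mm by 85 mm) begins 54 mm behind the grasp point. The pads swing forward as they close: fully open they stand 13 mm farther back than shut.
Start: joints at [-1.524, 0.313, 1.498, -0, 1.331, -0.223], TCP at [139.919, -506.017, 196.794] pointing down, gripper open.
Joint ranges: [-2.94, 2.94], [-0.97, 2.17], [0.19, 2.56], [-1.23, 4.37], [0.02, 3.11], [-2.88, 2.88]. Speed limits (rad/s): [2.39, 2.39, 3.01, 3.14, 3.14, 3.14].

### API

Orientations are given as a unit quaternion [w, x, y, z].
In Python, from rig import ctrl gives the robot as it stands.
- The arm moves only by the tool step_arm, never from a script. Its argument "increments" is a list of rows, each a list of 3 entries, a list of its own where there are three numbers: the shift along the tool's x, y, z in cm, then the turn, a rotation vector about the tool's x, y, z in degrees, then the opening in per cent of the stroke, from 0 (shut) to 100 (fully open). A call has 1 to 8 rows; each row is the pose to reach, as a shift and turn from the pose commanded when the call began, along the tool's axes at that moment; what a row does not reach only later rows make up. A row lasts 1/8 s, in which the tool goes at most 62.5 mm and 10.7 degrees, less where a joint would pass 70% of its speed; a pose out of reach is approached as far as the arm can. A call with a gripper value outside its range is refused whole. The fingers move at their own pace and stop on an object; "squeeze" is the grip in N (left out, the last holds). Time passes only in rows, so rows that repeat a pose let the fingers close. It gives the time, the measured TCP pose, the force, the opening and the grip force at its end, in the units of the state.
- ctrl.sense(): the state, without advancing time (a new reading comes with each control period).
- ctrl.capture(name): name is "side" or "top"; returns a dict with "img" (400x640x3 uint8, red, green, blue), "fx", "fy", "cx", "cy" (pixels), "extrinsics" (4x4, takes a point from camera to world coordinates). Camera axes: x right, y down, z forward; pixel columns grow to the right and rows downward; lengths in mm; the calibration is good to about 2 mm. A picture is of the moment at which its call begins. There is no depth.
- ctrl.finish_job(): hands the job in; it is judged then, once.
The state is a dict: "time_s": time; "joints": joint angles; "dq": joint speeds; "tau": joint torques, N m; "eef_pos": TCP position; "ee_rot": TCP orientation; "force": force on the tool from outside, world axes, zero at the start; "wrist_torque": the same for the moment, N m; "grip_width": opening from 0.0 (shut) to 1.0 (fully open); "grip_force": force on a finger pad.
Only numpy, scipy, OpenCV 4.12 (cv2) and the standard library are available. Lean on these libraries where they do the work, as an engineer would, in place of code of your own. Each camera call takes 0.05 s, during which the arm holds its last target. There are 200 camera calls.

### The job

Close the battery well of the grey test unit with its orange-handled bayonet cap: stand the cap on the collar, feel for the two slots with light turns until the lugs drop in, push down against the spring and twist clockwise (seen from above) about a quarter turn until it clicks up locked, then let go. Be gentle, never force the cap, and leave the circuit board and the screwdriver lying where they are.

Things in the scene. Friction and masses are not known exactly. Their poses are not given: they have to be found in the camera images.
- cap: Loose black bayonet cap, about 80 g, upright on the bench. Origin: centre of its underside. Heights above it in mm: round pilot 0 to 5 (36 diameter, bevelled foot), two lugs 5 to 9, round shank (36 diameter) up to 19, knurled flange 19 to 24 (60 diameter), orange grip bar 24 to 50. Half a turn about z makes no difference.
- cap_grip (a point): On the cap's axis in the orange grip bar, 40 mm above the cap's origin, 10 mm below the bar's top. The bar is 44 mm long along the cap's x, 14 mm thick along its y.
- cap_lugs (a point): On the cap's axis at mid height of the two steel lugs, 7 mm above the cap's origin. The lugs point along the cap's +x and -x, reach 23 mm from the axis, are 10 mm wide and 4 mm thick.
- unit: Grey test unit, 130 x 190 x 50 mm (x, y, z), fixed on the bench, display on its -x face. Origin: centre of its underside. It carries the battery well (collar, sprung contact), whose axis stands 20 mm from the origin towards -y. Pushing the cap against any of these with more than 40 N in all is forcing it.
- well_mouth (a point): Centre of the collar's rim, 78 mm above the bench, axes as the unit's. Collar 64 mm wide outside, 28 mm tall, bore 39 mm, two facing slots 12 mm wide for the lugs. The slots lie along the unit's x only roughly: the collar was clamped up to 0.9 rad off either way; that angle is not reported and stays. With its lugs on the rim the cap's origin is 5 mm below this point; in the slots 9 mm.
- well_pressed (a point): 17 mm below the rim: where the cap's origin should be while twisting. From 15 to 19 mm below the rim the lugs pass clockwise under the lip (counter-clockwise is blocked); at 19 mm the flange meets the rim. The spring contact pushes up with 4 N at 9 mm below the rim, 6 N at 12, 8 N at 15, 11 N at 19.
- well_locked (a point): 12 mm below the rim: where the cap's origin stands once locked. The lugs have then risen 3 mm into pockets under the lip, 1.4 rad (80 degrees) clockwise from the slots, with about 1.5 mm play to either side. Solid stops stand at the far side of the pockets; the twist ends there, and the spring lifts the cap when the push is eased.
- board: Loose brown circuit board with red parts, 145 x 98 x 29 mm, a bystander to be left alone. Origin: centre of its underside.
- screwdriver: Loose screwdriver with orange and black handle, 179 x 32 x 36 mm, a bystander to be left alone. Origin: centre of its underside.
Mind the look-alikes: they are no part of the job. Leave any pink, purple or red look-alike of the cap alone.

How it is judged:
By the outcome, as a careful person would: the job done as asked, in the order asked, and still so for the second after the job is handed in, with the robot touching nothing.
It also fails if it takes over 72 s, if anything falls off the work surface, if the arm or the gripper's body presses on something with over 40 N, if the wrist force passes 120 N, or if a joint passes its speed limit or range.

## Working session

There is one attempt and no reset: what is moved stays moved. The work goes in short steps, Python scripts to look and compute and a tool call to move; the robot and the scene stay as the last step left them, time stands still between calls to the robot, and variables do not carry over. Pictures are saved under pics/ and viewed, at most 10 in all, crops included, and the job is handed in when it is done.

Besides the shell and the picture viewer there is one more tool, called as name([rows], argument=value, ...), one row to a line, values as JSON. step_arm: Moves the arm, as the interface text tells. Its arguments: {"type":"object","properties":{"increments":{"type":"array"},"squeeze":{"type":"number"}},"required":["increments"]}

```bash
mkdir -p pics; python3 - <<'E'
from rig import ctrl
import cv2,numpy as np
for n in ("top","side"):
    c=ctrl.capture(n); cv2.imwrite(f"pics/{n}0.png",c["img"][:,:,::-1]); print(n,c["fx"],c["fy"],c["cx"],c["cy"],np.round(c["extrinsics"],4).tolist())
s=ctrl.sense(); print(s["eef_pos"],s["ee_rot"],s["time_s"],s["force"])
E
```

```text
top 370.23341898402805 370.23341898402805 319.981764283229 201.92952716255255 [[0.0244, -0.9889, 0.1466, 376.1851], [-0.9996, -0.0216, 0.0208, -25.2544], [-0.0174, -0.147, -0.989, 1026.0769], [0.0, 0.0, 0.0, 1.0]]
side 499.7242416451181 499.7242416451181 317.47528020180926 208.1440457939813 [[0.9993, 0.0148, -0.0344, 583.2307], [0.0374, -0.4506, 0.8919, -1384.8168], [-0.0024, -0.8926, -0.4508, 802.7335], [0.0, 0.0, 0.0, 1.0]]
[ 139.90161113 -505.75396022  196.2998635 ] [-5.60171387e-04  9.90915308e-01  1.34486191e-01  5.15482656e-05] 0.1 [-0.54155062 -0.57813679 -0.06073976]
```

View pics/top0.png

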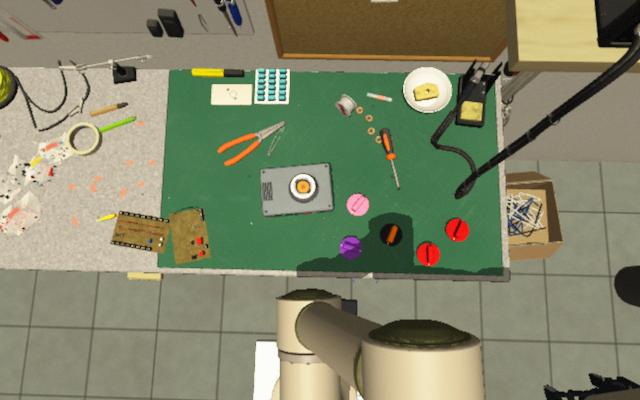

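View pics/side0.png

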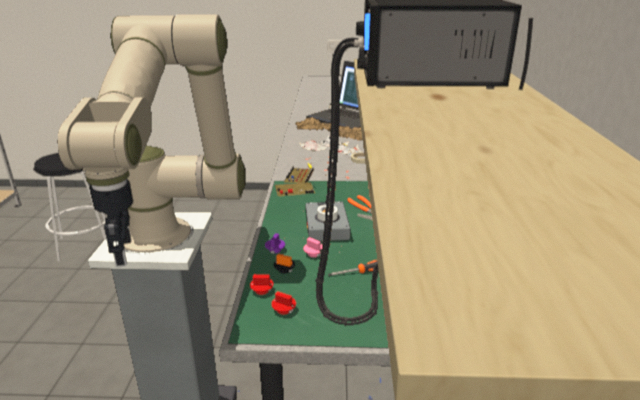

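In the top picture, the cap candidates are black with an orange bar (391,235), pink (358,205), purple (350,247) and red (457,229), (428,253). Only the one at (391,235) is black with an orange grip. The unit is at (297,189) and its collar at (303,187). I'll confirm in an enlarged crop.

```bash
python3 - <<'E'
import cv2,numpy as np
a=cv2.imread("pics/top0.png")
f=lambda x,y,w,h,s:cv2.resize(a[y:y+h,x:x+w],None,fx=s,fy=s,interpolation=cv2.INTER_CUBIC)
L=f(255,155,80,65,5); R=f(370,212,40,32.5.__int__(),10)
R=cv2.resize(R,(400,325))
# brighten cap crop
R=np.clip(R.astype(float)*1.8,0,255).astype(np.uint8)
cv2.imwrite("pics/crop0.png",np.hstack([L,R]))
E
```

```text
(no output)
```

View pics/crop0.png

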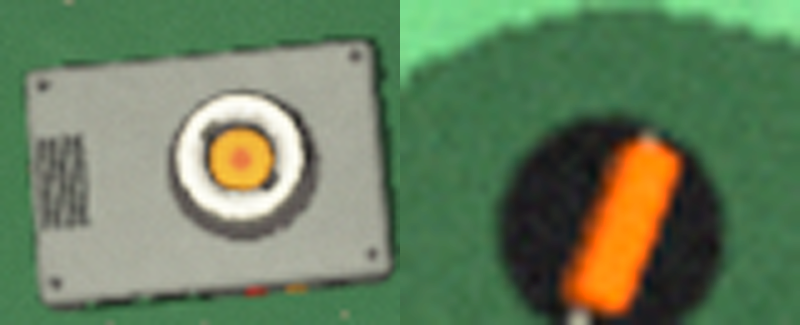

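The crop confirms that the cap at (391,235) is black with an orange bar, the bar running from upper right to lower left. The collar centre is at about (303.2,186.4), with dark notches at (297,181) and (309.4,192), so the slots run diagonally. Next I'll compute the poses.

```bash
cat > h.py <<'E'
from rig import ctrl
import cv2,numpy as np
from scipy.spatial.transform import Rotation as R
def ray(c,u,v,z):
    E=np.array(c["extrinsics"]); d=E[:3,:3]@[(u-c["cx"])/c["fx"],(v-c["cy"])/c["fy"],1]
    o=E[:3,3]; return (o+d*(z-o[2])/d[2])[:2]
def proj(c,p):
    E=np.array(c["extrinsics"]); q=E[:3,:3].T@(np.array(p)-E[:3,3]); return q[0]/q[2]*c["fx"]+c["cx"],q[1]/q[2]*c["fy"]+c["cy"]
def pose():
    s=ctrl.sense(); q=s["ee_rot"]; return s,R.from_quat([q[1],q[2],q[3],q[0]])
def yaw(r): m=r.as_matrix(); return np.degrees(np.arctan2(m[1,0],m[0,0]))
def goto(p,y):  # shift cm in tool axes, turn rotvec deg, to tool-down pose with tool-x yaw y (deg)
    s,r=pose(); a=np.radians(y)
    T=R.from_matrix(np.array([[np.cos(a),np.sin(a),0],[np.sin(a),-np.cos(a),0],[0,0,-1]]).astype(float))
    print("shift cm",np.round(r.inv().apply(np.array(p)-s["eef_pos"])/10,2),"turn",np.round((r.inv()*T).as_rotvec(degrees=True),1))
def st():
    s,r=pose(); print("t",round(s["time_s"],2),"p",np.round(s["eef_pos"],1),"yaw",round(yaw(r),1),"F",np.round(s["force"],1),"M",np.round(s["wrist_torque"],2),"g",round(s["grip_width"],3),round(s["grip_force"],1),"tool z",np.round(r.as_matrix()[:,2],3))
E
python3 - <<'E'
from h import *
c=ctrl.capture("top");im=c["img"].astype(int)
sub=im[212:260,370:412]; m=(sub[...,0]>150)&(sub[...,2]<80)&(sub[...,1]<160)
v,u=np.nonzero(m); u=u+370;v=v+212
print("bar px",u.mean(),v.mean(),len(u))
P=np.array([ray(c,a,b,48) for a,b in zip(u,v)]); print("bar xy z48",P.mean(0)); 
w,V=np.linalg.eigh(np.cov((P-P.mean(0)).T)); d=V[:,1]; print("bar ang",np.degrees(np.arctan2(d[1],d[0])),np.sqrt(12*w))
b=sub.max(2)<60; v,u=np.nonzero(b|m); print("flange fit",cv2.minEnclosingCircle(np.stack([u+370,v+212],1).astype(np.float32)))
print("flange xy z24",ray(c,391.2,234.1,24))
col=im[165:210,282:326]; w=(col.min(2)>205); v,u=np.nonzero(w)
(cc,rr)=cv2.minEnclosingCircle(np.stack([u+282,v+165],1).astype(np.float32)); print("collar",cc,rr,ray(c,*cc,78),"bin",ray(c,303.2,186.4,78))
A=ray(c,255+210/5,155+130/5,78);B=ray(c,255+272/5,155+185/5,78);print("slots",A,B,np.degrees(np.arctan2(*(A-B)[::-1])))
for q in [(28,72),(372,42),(390,272),(47,305)]: print("corner",ray(c,255+q[0]/5,155+q[1]/5,50))
s=ctrl.capture("side");im=s["img"].astype(int);sub=im[245:285,265:300];m=(sub[...,0]>150)&(sub[...,2]<90)&(sub[...,1]<170)&(sub[...,1]>60);v,u=np.nonzero(m)
print("side bar px",u.mean()+265,v.mean()+245,"pred",proj(s,[*P.mean(0),40]),"collar pred",proj(s,[*ray(c,*cc,78),78]))
st()
E
```

```text
bar px 392.2173913043478 233.7246376811594 69
bar xy z48 [ 440.83760993 -196.63844271]
bar ang 158.16475641271774 [11.46131531 41.41593373]
flange fit ((389.0439758300781, 233.4249725341797), 20.315778732299805)
flange xy z24 [ 441.33297866 -198.10319544]
collar (302.2311706542969, 185.84408569335938) 11.975545883178711 [558.09632219  41.99558811] bin [556.675113    39.42086482]
slots [570.68791656  56.08646756] [542.20379033  22.82261636] 49.42626732516441
corner [606.39917972 158.26537517]
corner [626.79957608 -27.66190454]
corner [501.55160644 -39.81161009]
corner [479.83309025 142.04127943]
side bar px 283.3410852713178 260.38759689922483 pred (np.float64(283.39229330727994), np.float64(258.99233303376707)) collar pred (np.float64(326.82538809920186), np.float64(209.27062571728442))
t 0.2 p [ 139.9 -505.8  196.4] yaw 15.5 F [-0.2 -0.4  0.5] M [ 0.03 -0.03 -0.  ] g 1.0 0.0 tool z [-0.     0.001 -1.   ]
```

```bash
python3 -c "
from h import *
goto([441,-197.4,120],-22)"
```

```text
shift cm [ 37.24 -21.69   7.67] turn [-0.   0.  37.5]
```

step_arm([
  [[18.6,-10.8,2],[0,0,19],50],
  [[37.2,-21.7,4],[0,0,37.5],50],
  [[37.2,-21.7,7.7],[0,0,37.5],50],
  [[37.2,-21.7,7.7],[0,0,37.5],50],
  [[37.2,-21.7,7.7],[0,0,37.5],50],
  [[37.2,-21.7,7.7],[0,0,37.5],50],
  [[37.2,-21.7,7.7],[0,0,37.5],50],
  [[37.2,-21.7,7.7],[0,0,37.5],50],
], squeeze=40)

```text
time_s: 1.2
eef_pos: [441.8, -195.0, 118.9]
ee_rot: [-0.001, 0.982, -0.189, -0.001]
force: [-0.5, -0.2, 0.2]
grip_width: 0.497
grip_force: 0.0
```

step_arm([
  [[0,0,0],[0,0,0],50],
  [[0,0,0],[0,0,0],50],
])

```text
time_s: 1.45
eef_pos: [440.0, -198.9, 120.1]
ee_rot: [0.0, 0.981, -0.192, 0.0]
force: [0.2, 0.0, 0.1]
grip_width: 0.5
grip_force: 0.0
```

```bash
python3 - <<'E'
from h import *
st(); goto([441,-197.4,70],-22)
c=ctrl.capture("side"); a=c["img"][:,:,::-1][150:310,220:400]
d=ctrl.capture("top"); b=d["img"][:,:,::-1][150:310,260:440]
cv2.imwrite("pics/a1.png",np.hstack([cv2.resize(x,(400,355),interpolation=cv2.INTER_CUBIC) for x in (a,b)]))
E
```

```text
t 1.45 p [ 440.  -198.9  120.1] yaw -22.1 F [0.2 0.  0.1] M [-0.02  0.03  0.04] g 0.5 0.0 tool z [ 0. -0. -1.]
shift cm [ 0.03 -0.17  5.01] turn [ 0.  -0.  -0.1]
```

View pics/a1.png

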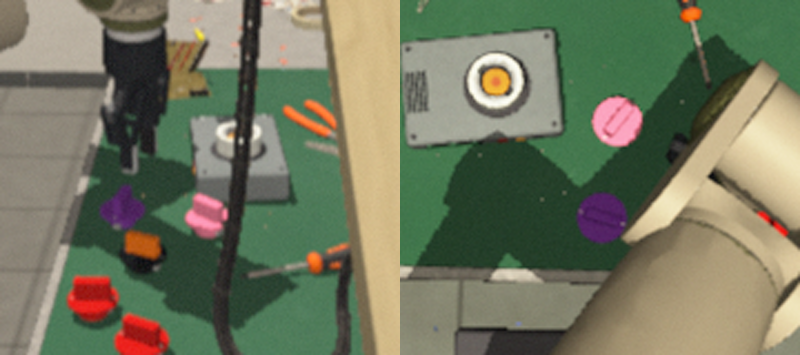

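The left half (side) shows the gripper above the orange-bar cap at crop (143,240). The right half (top) shows the cap hidden by the arm and the well clear. Descending onto the bar.

step_arm([
  [[0,-0.15,4],[0,0,0],50],
  [[0,-0.15,6.5],[0,0,0],50],
  [[0,-0.15,8.5],[0,0,0],50],
  [[0,-0.15,9.4],[0,0,0],50],
  [[0,-0.15,9.4],[0,0,0],50],
  [[0,-0.15,9.4],[0,0,0],50],
])

```text
time_s: 2.3
eef_pos: [441.5, -196.8, 26.6]
ee_rot: [0.0, 0.982, -0.191, 0.001]
force: [-0.1, -0.3, 1.0]
grip_width: 0.497
grip_force: 0.0
```

step_arm([
  [[0,0,0],[0,0,0],25],
  [[0,0,0],[0,0,0],20],
  [[0,0,0],[0,0,0],16],
  [[0,0,0],[0,0,0],12],
  [[0,0,0],[0,0,0],8],
  [[0,0,0],[0,0,0],0],
  [[0,0,0],[0,0,0],0],
  [[0,0,0],[0,0,0],0],
], squeeze=40)

```text
time_s: 3.3
eef_pos: [441.2, -196.3, 25.8]
ee_rot: [0.0, 0.982, -0.191, -0.0]
force: [-0.2, 0.5, 0.6]
grip_width: -0.001
grip_force: 0.0
```

```bash
python3 - <<'E'
from h import *
st()
E
```

```text
t 3.3 p [ 441.2 -196.3   25.8] yaw -22.0 F [-0.2  0.5  0.6] M [-0.05  0.01 -0.04] g -0.001 0.0 tool z [-0. -0. -1.]
```

The fingers shut on nothing, so I'll look.

```bash
python3 - <<'E'
from h import *
c=ctrl.capture("side"); cv2.imwrite("pics/a2.png",cv2.resize(c["img"][:,:,::-1][200:310,230:340],(600,600),interpolation=cv2.INTER_CUBIC))
for p in ([441,-196.5,26],[441,-196.5,50]): print((np.array(proj(c,p))-[230,200])*600/110)
E
```

```text
[292.46150886 344.47315103]
[290.92876189 305.19990777]
```

View pics/a2.png

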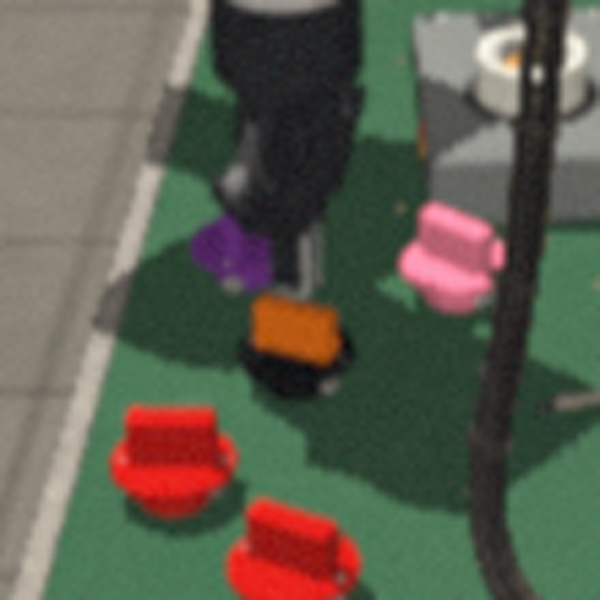

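step_arm([
  [[0,0,-2],[0,0,0],0],
  [[0,0,-6],[0,0,0],0],
  [[0,0,-10],[0,0,0],0],
  [[0,0,-10],[0,0,0],0],
  [[0,0,-10],[0,0,0],0],
])

```text
time_s: 3.98
eef_pos: [440.8, -196.0, 125.0]
ee_rot: [-0.0, 0.982, -0.191, -0.001]
force: [-0.7, -0.4, 0.2]
grip_width: 0.001
grip_force: 0.0
```

```bash
python3 - <<'E'
from h import *
st()
c=ctrl.capture("side"); A=cv2.resize(c["img"][:,:,::-1][180:290,240:350],(400,400),interpolation=cv2.INTER_CUBIC)
o=cv2.imread("pics/side0.png")[170:280,70:180]
cv2.imwrite("pics/a3.png",np.hstack([A,cv2.resize(o,(400,400),interpolation=cv2.INTER_CUBIC)]))
s=ctrl.sense(); p=s["eef_pos"]
for dz in (0,19): print((np.array(proj(c,p+[0,0,dz]))-[240,180])*400/110, (np.array(proj(c,np.array([139.9,-505.8,196.4+dz])))-[70,170])*400/110+[400,0])
E
```

```text
t 3.98 p [ 440.8 -196.   125. ] yaw -22.0 F [-0.7 -0.4  0.2] M [0.01 0.03 0.04] g 0.001 0.0 tool z [-0.001  0.001 -1.   ]
[153.91684181 191.67590253] [607.49463537 373.48706467]
[153.05361087 169.61768859] [601.8443315  346.41483411]
```

View pics/a3.png

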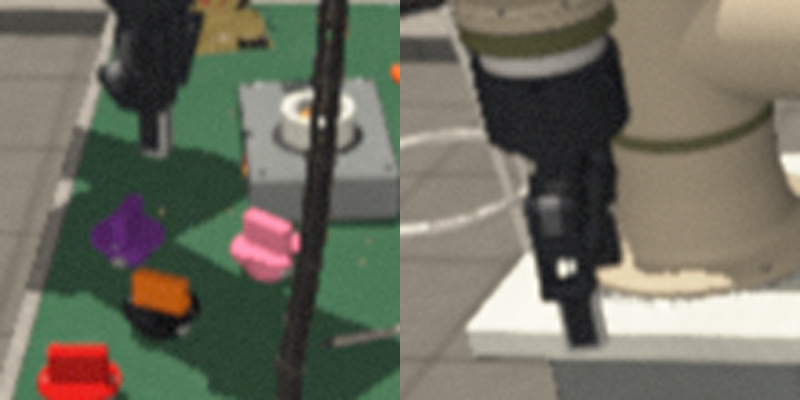

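The tip is drawn about 37 crop px (roughly 32 mm in z) above where the reported TCP projects, at (155,155) against (154,192). At a reported z of 26 the fingers were probably still above the bar. I'll descend open in small steps and check that the near finger passes in front of the bar.

step_arm([
  [[0,0,4],[0,0,0],50],
  [[0,0,8],[0,0,0],50],
  [[0,0,10],[0,0,0],50],
  [[0,0,11],[0,0,0],50],
  [[0,0,11.5],[0,0,0],50],
  [[0,0,11.5],[0,0,0],50],
])

```text
time_s: 4.78
eef_pos: [441.3, -196.4, 10.9]
ee_rot: [0.0, 0.982, -0.191, 0.0]
force: [-0.9, 1.1, 1.2]
grip_width: 0.504
grip_force: 0.0
```

```bash
python3 - <<'E'
from h import *
st()
c=ctrl.capture("side"); A=cv2.resize(c["img"][:,:,::-1][220:290,250:320],(560,560),interpolation=cv2.INTER_CUBIC)
A=np.clip(A.astype(float)*2,0,255)
cv2.imwrite("pics/a4.png",A)
E
```

```text
t 4.78 p [ 441.3 -196.4   10.9] yaw -22.0 F [-0.9  1.1  1.2] M [ 0.    0.   -0.03] g 0.504 0.0 tool z [ 0. -0. -1.][ WARN:0@0.722] global loadsave.cpp:1063 imwrite_ Unsupported depth image for selected encoder is fallbacked to CV_8U.
```

View pics/a4.png

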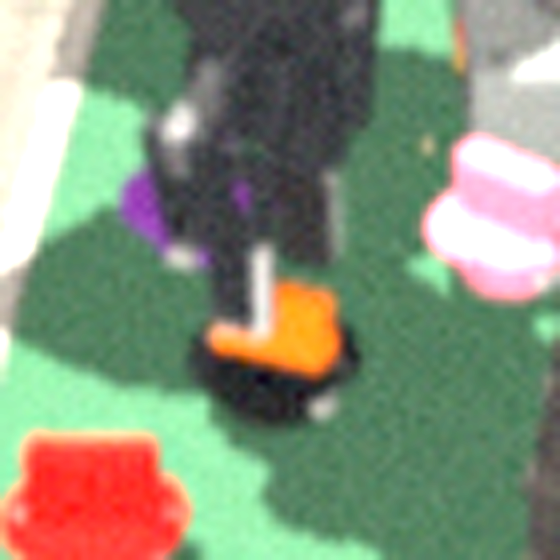

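The near finger (tip at 245,330 in the crop) now covers the bar and the far fingertip is behind it (310,260). So the offset is in z, and the fingers straddle the bar. Next I'll estimate the true tip height.

```bash
python3 - <<'E'
from h import *
c=ctrl.capture("side"); s,r=pose(); y=r.as_matrix()[:,1]; p=s["eef_pos"]
for dz in (0,15,25,35,45):
  print(dz,[np.round((np.array(proj(c,p+k*y+[0,0,dz]))-[250,220])*8) for k in (21,30,-21,-30)])
print([np.round((np.array(proj(c,[441.3,-196.8,z]))-[250,220])*8) for z in (24,50)])
E
```

```text
0 [array([244., 410.]), array([232., 424.]), array([299., 350.]), array([310., 338.])]
15 [array([242., 375.]), array([230., 388.]), array([298., 315.]), array([309., 303.])]
25 [array([241., 351.]), array([229., 364.]), array([297., 291.]), array([308., 279.])]
35 [array([240., 326.]), array([228., 339.]), array([296., 268.]), array([307., 255.])]
45 [array([239., 302.]), array([227., 315.]), array([295., 244.]), array([307., 231.])]
[array([270., 350.]), array([267., 288.])]
```

step_arm([
  [[0,0,0.4],[0,0,0],50],
  [[0,0,0.8],[0,0,0],50],
  [[0,0,1.2],[0,0,0],50],
  [[0,0,1.4],[0,0,0],50],
  [[0,0,1.4],[0,0,0],50],
])

```text
time_s: 5.5
eef_pos: [441.1, -196.3, -3.4]
ee_rot: [-0.0, 0.982, -0.191, -0.0]
force: [0.1, 0.4, -0.3]
grip_width: 0.5
grip_force: 0.0
```

step_arm([
  [[0,0,0],[0,0,0],35],
  [[0,0,0],[0,0,0],25],
  [[0,0,0],[0,0,0],20],
  [[0,0,0],[0,0,0],16],
  [[0,0,0],[0,0,0],12],
  [[0,0,0],[0,0,0],8],
  [[0,0,0],[0,0,0],0],
  [[0,0,0],[0,0,0],0],
], squeeze=40)

```text
time_s: 6.5
eef_pos: [441.3, -196.4, -3.0]
ee_rot: [0.0, 0.982, -0.191, 0.0]
force: [-0.2, 1.6, 5.2]
grip_width: 0.159
grip_force: 40.3
```

```bash
python3 - <<'E'
from h import *
st()
c=ctrl.capture("side"); A=cv2.resize(c["img"][:,:,::-1][220:290,250:320],(560,560),interpolation=cv2.INTER_CUBIC)
cv2.imwrite("pics/a5.png",np.clip(A.astype(float)*2,0,255).astype(np.uint8))
E
```

```text
t 6.5 p [ 441.3 -196.4   -3. ] yaw -22.0 F [-0.2  1.6  5.2] M [ 0.14  0.16 -0.02] g 0.159 40.3 tool z [ 0. -0. -1.]
```

Gripped: opening 0.159 (13.5 mm), grip 40 N. The cap origin is now at TCP z + 3. I'll lift straight up first.

step_arm([
  [[0,0,-1],[0,0,0],0],
  [[0,0,-3],[0,0,0],0],
  [[0,0,-7],[0,0,0],0],
  [[0,0,-11.5],[0,0,0],0],
  [[0,0,-11.5],[0,0,0],0],
  [[0,0,-11.5],[0,0,0],0],
], squeeze=60)

```text
time_s: 7.3
eef_pos: [440.7, -196.0, 111.1]
ee_rot: [-0.0, 0.982, -0.191, -0.001]
force: [-0.1, -0.7, -2.0]
grip_width: 0.146
grip_force: 60.2
```

```bash
python3 -c "
from h import *
st();goto([556.3,39,112],49)"
```

```text
t 7.3 p [ 440.7 -196.   111.1] yaw -22.0 F [-0.1 -0.7 -2. ] M [ 0.03  0.02 -0.02] g 0.146 60.2 tool z [-0.001  0.001 -1.   ]
shift cm [  1.89 -26.12  -0.08] turn [ -0.1   0.  -71. ]
```

step_arm([
  [[0.2,-3.3,-0.1],[0,0,-9],0],
  [[0.5,-6.5,-0.1],[0,0,-18],0],
  [[0.7,-9.8,-0.1],[0,0,-27],0],
  [[0.9,-13.1,-0.1],[0,0,-36],0],
  [[1.2,-16.3,-0.1],[0,0,-45],0],
  [[1.4,-19.6,-0.1],[0,0,-54],0],
  [[1.7,-22.9,-0.1],[0,0,-63],0],
  [[1.9,-26.1,-0.1],[0,0,-71],0],
])

```text
time_s: 8.3
eef_pos: [556.4, 39.6, 111.1]
ee_rot: [-0.001, 0.909, 0.417, -0.001]
force: [-0.0, 0.4, -1.3]
grip_width: 0.149
grip_force: 60.2
```

step_arm([
  [[0,0,0],[0,0,0],0],
  [[0,0,0],[0,0,0],0],
  [[0,0,0],[0,0,0],0],
])

```text
time_s: 8.68
eef_pos: [556.3, 37.7, 112.4]
ee_rot: [-0.0, 0.911, 0.414, -0.0]
force: [0.1, 0.6, -1.7]
grip_width: 0.148
grip_force: 60.2
```

```bash
python3 - <<'E'
from h import *
st(); goto([556.3,39,112],49)
c=ctrl.capture("side"); x0,y0=285,165
A=cv2.resize(c["img"][:,:,::-1][y0:y0+75,x0:x0+75],(600,600),interpolation=cv2.INTER_CUBIC)
cv2.imwrite("pics/a6.png",A)
s=ctrl.sense();p=s["eef_pos"]
f=lambda q:np.round((np.array(proj(c,q))-[x0,y0])*8)
zo=p[2]+3
for n,z in (("pilot bottom",zo),("flange mid",zo+21.5),("bar top",zo+50)): print(n,f([p[0],p[1],z]),f([p[0]-30,p[1],z]),f([p[0]+30,p[1],z]))
print("collar rim ctr",f([556.3,39,78]),f([556.3-32,39,78]),f([556.3+32,39,78]),"front",f([556.3,7,78]),"base",f([556.3,7,50]))
E
```

```text
t 8.68 p [556.3  37.7 112.4] yaw 48.9 F [ 0.1  0.6 -1.7] M [-0.01  0.   -0.03] g 0.148 60.2 tool z [-0.001  0.    -1.   ]
shift cm [ 0.1  -0.09  0.04] turn [-0.   0.  -0.1]
pilot bottom [331. 274.] [255. 273.] [407. 275.]
flange mid [331. 225.] [255. 224.] [407. 226.]
bar top [331. 159.] [255. 158.] [409. 160.]
collar rim ctr [330. 357.] [250. 356.] [410. 359.] front [328. 394.] base [328. 457.]
```

View pics/a6.png

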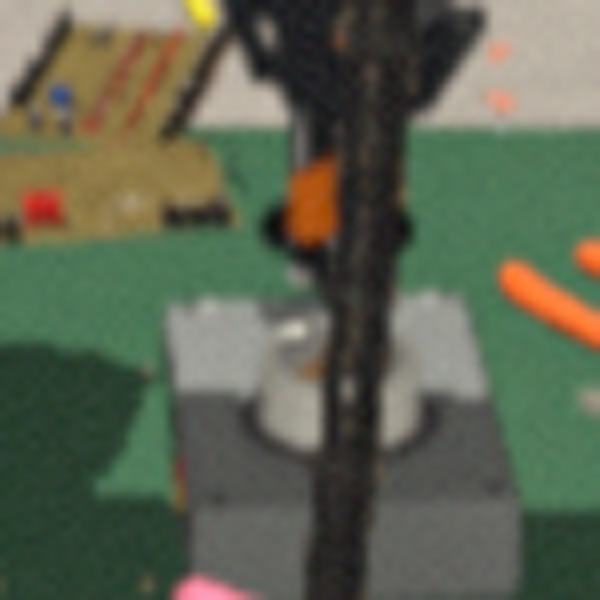

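The cap hangs centred over the collar in x: flange 263–412, collar 258–420 in the crop. I'll refine the collar centre and slot angle from the first top picture.

```bash
python3 - <<'E'
from h import *
c=ctrl.capture("top"); a=cv2.imread("pics/top0.png")
k=10; x0,y0=285,168
S=cv2.resize(a[y0:y0+38,x0:x0+38],None,fx=k,fy=k,interpolation=cv2.INTER_CUBIC)
m0=S.min(2)
for t in (170,190,210):
  cs,_=cv2.findContours((m0>t).astype(np.uint8),cv2.RETR_EXTERNAL,cv2.CHAIN_APPROX_NONE); q=max(cs,key=cv2.contourArea)
  e=cv2.fitEllipse(cv2.convexHull(q)); u,v=[(z+.5)/k-.5 for z in e[0]]; print(t,u+x0,v+y0,e[1],ray(c,u+x0,v+y0,78))
P=ray(c,u+x0,v+y0,78)
g=S.max(2)
for cen in (P,P+[1,0],P+[0,1]):
  L=[]
  for th in range(0,180,6):
    t=np.radians(th); I=0
    for sg in (1,-1):
      for r in (20.5,22):
        q=proj(c,[cen[0]+sg*r*np.cos(t),cen[1]+sg*r*np.sin(t),78]); I+=g[int(round((q[1]-y0+.5)*k)),int(round((q[0]-x0+.5)*k))]/4
    L.append(int(I))
  print(L)
E
```

```text
170 302.44573974609375 185.88036041259767 (246.0646514892578, 248.47166442871094) [558.01187595  41.43246739]
190 302.46326141357423 185.86170043945313 (241.49710083007812, 245.47752380371094) [558.06234101  41.3882841 ]
210 302.4518112182617 185.84369354248048 (236.7760467529297, 241.0331573486328) [558.10948272  41.41967169]
[215, 208, 208, 203, 200, 185, 140, 96, 92, 92, 100, 137, 188, 201, 200, 203, 204, 203, 206, 202, 198, 208, 208, 203, 198, 189, 192, 197, 209, 217]
[214, 210, 211, 204, 202, 189, 138, 101, 101, 98, 100, 139, 187, 202, 201, 204, 204, 204, 204, 200, 202, 208, 200, 198, 197, 190, 188, 198, 211, 220]
[214, 208, 208, 207, 202, 184, 148, 105, 94, 97, 107, 140, 186, 201, 199, 201, 201, 201, 201, 197, 197, 205, 208, 199, 197, 190, 190, 198, 205, 216]
```

```bash
python3 -c "
from h import *
goto([557.3,40.6,78],51)"
```

```text
shift cm [ 0.26 -0.12  3.47] turn [-0.   0.  -2.1]
```

step_arm([
  [[0.26,-0.12,1],[0,0,-2],0],
  [[0.26,-0.12,2],[0,0,-2],0],
  [[0.26,-0.12,2.8],[0,0,-2],0],
  [[0.26,-0.12,3.3],[0,0,-2],0],
  [[0.26,-0.12,3.5],[0,0,-2],0],
  [[0.26,-0.12,3.5],[0,0,-2],0],
])

```text
time_s: 9.52
eef_pos: [557.6, 41.2, 77.9]
ee_rot: [0.0, 0.903, 0.43, 0.0]
force: [-1.1, -0.9, -0.5]
grip_width: 0.149
grip_force: 60.2
```

step_arm([
  [[0,0,0.1],[0,0,0],0],
  [[0,0,0.2],[0,0,0],0],
  [[0,0,0.3],[0,0,0],0],
  [[0,0,0.4],[0,0,0],0],
  [[0,0,0.4],[0,0,0],0],
])

```text
time_s: 10.15
eef_pos: [557.5, 41.2, 73.7]
ee_rot: [-0.0, 0.903, 0.43, -0.0]
force: [0.1, -0.5, -0.8]
grip_width: 0.147
grip_force: 60.2
```

```bash
python3 -c "
from h import *
st();goto([557.3,40.6,70],51)"
```

```text
t 10.15 p [557.5  41.2  73.7] yaw 51.0 F [ 0.1 -0.5 -0.8] M [-0.01  0.05  0.05] g 0.147 60.2 tool z [-0.  0. -1.]
shift cm [-0.06  0.02  0.37] turn [-0.  0. -0.]
```

step_arm([
  [[0,0,0.1],[0,0,0],0],
  [[0,0,0.2],[0,0,0],0],
  [[0,0,0.2],[0,0,0],0],
])

```text
time_s: 10.52
eef_pos: [557.7, 41.4, 71.8]
ee_rot: [-0.0, 0.903, 0.43, 0.0]
force: [-0.1, 1.8, -0.4]
grip_width: 0.15
grip_force: 60.2
```

step_arm([
  [[0,0,0.1],[0,0,0],0],
  [[0,0,0.2],[0,0,0],0],
  [[0,0,0.2],[0,0,0],0],
])

```text
time_s: 10.9
eef_pos: [557.6, 41.5, 69.8]
ee_rot: [-0.0, 0.903, 0.43, 0.0]
force: [0.2, 4.3, 0.5]
grip_width: 0.151
grip_force: 60.3
```

```bash
python3 -c "
from h import *
st()"
```

```text
t 10.9 p [557.6  41.5  69.8] yaw 51.0 F [0.2 4.3 0.5] M [ 0.68 -0.13  0.05] g 0.151 60.3 tool z [ 0.  0. -1.]
```

The cap is in the bore, with a light push towards +y from the wall. I'll shift it 1 mm in +y and continue.

step_arm([
  [[0.08,-0.06,0],[0,0,0],0],
  [[0.08,-0.06,0.1],[0,0,0],0],
  [[0.08,-0.06,0.2],[0,0,0],0],
  [[0.08,-0.06,0.2],[0,0,0],0],
])

```text
time_s: 11.4
eef_pos: [557.5, 42.1, 67.6]
ee_rot: [-0.0, 0.903, 0.43, -0.0]
force: [0.1, -0.1, -1.1]
grip_width: 0.144
grip_force: 60.2
```

```bash
python3 -c "
from h import *
st()"
```

```text
t 11.4 p [557.5  42.1  67.6] yaw 51.0 F [ 0.1 -0.1 -1.1] M [-0.03 -0.03 -0.01] g 0.144 60.2 tool z [-0. -0. -1.]
```

step_arm([
  [[0,0,0.1],[0,0,0],0],
  [[0,0,0.2],[0,0,0],0],
  [[0,0,0.2],[0,0,0],0],
])

```text
time_s: 11.78
eef_pos: [557.6, 42.2, 66.0]
ee_rot: [0.0, 0.903, 0.43, 0.0]
force: [-1.4, -0.4, 1.9]
grip_width: 0.148
grip_force: 60.7
```

```bash
python3 -c "
from h import *
st()"
```

```text
t 11.78 p [557.6  42.2  66. ] yaw 51.0 F [-1.4 -0.4  1.9] M [-0.07  0.25 -0.02] g 0.148 60.7 tool z [ 0. -0. -1.]
```

step_arm([
  [[0,0,0.1],[0,0,0],0],
  [[0,0,0.1],[0,0,0],0],
  [[0,0,0.1],[0,0,0],0],
])

```text
time_s: 12.15
eef_pos: [557.6, 42.2, 64.9]
ee_rot: [0.0, 0.903, 0.43, 0.0]
force: [-2.6, -0.4, 4.5]
grip_width: 0.141
grip_force: 60.8
```

```bash
python3 -c "
from h import *
st()"
```

```text
t 12.15 p [557.6  42.2  64.9] yaw 51.0 F [-2.6 -0.4  4.5] M [-0.04  0.33  0.06] g 0.141 60.8 tool z [ 0. -0. -1.]
```

step_arm([
  [[-0.04,-0.05,0],[0,0,0],0],
  [[-0.04,-0.05,0.05],[0,0,0],0],
  [[-0.04,-0.05,0.1],[0,0,0],0],
  [[-0.04,-0.05,0.1],[0,0,0],0],
])

```text
time_s: 12.65
eef_pos: [557.5, 42.2, 64.0]
ee_rot: [0.0, 0.903, 0.43, 0.001]
force: [3.1, 0.7, 4.9]
grip_width: 0.144
grip_force: 60.9
```

```bash
python3 -c "
from h import *
st()"
```

```text
t 12.65 p [557.5  42.2  64. ] yaw 51.0 F [3.1 0.7 4.9] M [ 0.01 -0.61  0.01] g 0.144 60.9 tool z [ 0.001 -0.    -1.   ]
```

step_arm([
  [[0,0,0.05],[0,0,0],0],
  [[0,0,0.1],[0,0,0],0],
  [[0,0,0.1],[0,0,0],0],
])

```text
time_s: 13.02
eef_pos: [557.3, 42.2, 62.9]
ee_rot: [0.0, 0.903, 0.43, 0.0]
force: [3.7, -0.3, 5.1]
grip_width: 0.152
grip_force: 61.0
```

```bash
python3 -c "
from h import *
st()"
```

```text
t 13.03 p [557.3  42.2  62.9] yaw 51.0 F [ 3.7 -0.3  5.1] M [ 0.02 -0.7   0.08] g 0.152 61.0 tool z [ 0.001 -0.    -1.   ]
```

The lugs are in the slots, and the force follows the spring curve (about 6 N at 12 mm below the rim). I'll centre slightly and push down to 17 mm.

step_arm([
  [[0.02,0.03,0.05],[0,0,0],0],
  [[0.02,0.03,0.1],[0,0,0],0],
  [[0.02,0.03,0.15],[0,0,0],0],
  [[0.02,0.03,0.2],[0,0,0],0],
  [[0.02,0.03,0.25],[0,0,0],0],
  [[0.02,0.03,0.25],[0,0,0],0],
])

```text
time_s: 13.78
eef_pos: [557.3, 42.2, 60.5]
ee_rot: [0.0, 0.903, 0.43, 0.0]
force: [1.3, 0.3, 7.5]
grip_width: 0.144
grip_force: 61.1
```

step_arm([
  [[0,0,0.05],[0,0,0],0],
  [[0,0,0.1],[0,0,0],0],
  [[0,0,0.15],[0,0,0],0],
  [[0,0,0.2],[0,0,0],0],
  [[0,0,0.24],[0,0,0],0],
  [[0,0,0.24],[0,0,0],0],
])

```text
time_s: 14.52
eef_pos: [557.3, 42.2, 58.3]
ee_rot: [0.0, 0.903, 0.43, 0.0]
force: [0.8, -0.4, 8.5]
grip_width: 0.144
grip_force: 61.5
```

```bash
python3 -c "
from h import *
st()"
```

```text
t 14.53 p [557.3  42.2  58.3] yaw 51.0 F [ 0.8 -0.4  8.5] M [ 0.01 -0.28 -0.02] g 0.144 61.5 tool z [ 0. -0. -1.]
```

Spring force is about 9.3 N, so the cap is at 17 mm. Now the clockwise twist (positive about tool z), gently.

step_arm([
  [[0,0,0],[0,0,2],0],
  [[0,0,0],[0,0,4],0],
  [[0,0,0],[0,0,6],0],
  [[0,0,0],[0,0,8],0],
  [[0,0,0],[0,0,10],0],
  [[0,0,0],[0,0,10],0],
])

```text
time_s: 15.28
eef_pos: [557.1, 42.2, 58.2]
ee_rot: [-0.0, 0.937, 0.35, -0.0]
force: [0.5, 0.2, 7.3]
grip_width: 0.149
grip_force: 61.5
```

```bash
python3 -c "
from h import *
st()"
```

```text
t 15.28 p [557.1  42.2  58.2] yaw 40.9 F [0.5 0.2 7.3] M [-0.   -0.1  -0.03] g 0.149 61.5 tool z [-0.001 -0.    -1.   ]
```

Turning freely under the lip. Continuing.

step_arm([
  [[0,0,0],[0,0,4],0],
  [[0,0,0],[0,0,8],0],
  [[0,0,0],[0,0,12],0],
  [[0,0,0],[0,0,16],0],
  [[0,0,0],[0,0,20],0],
  [[0,0,0],[0,0,24],0],
  [[0,0,0],[0,0,28],0],
  [[0,0,0],[0,0,28],0],
])

```text
time_s: 16.27
eef_pos: [557.0, 42.2, 58.2]
ee_rot: [-0.0, 0.994, 0.112, -0.0]
force: [0.2, 0.1, 7.8]
grip_width: 0.15
grip_force: 61.5
```

step_arm([
  [[0,0,0],[0,0,4],0],
  [[0,0,0],[0,0,8],0],
  [[0,0,0],[0,0,12],0],
  [[0,0,0],[0,0,16],0],
  [[0,0,0],[0,0,20],0],
  [[0,0,0],[0,0,24],0],
  [[0,0,0],[0,0,28],0],
  [[0,0,0],[0,0,28],0],
])

```text
time_s: 17.27
eef_pos: [557.0, 42.3, 58.2]
ee_rot: [0.0, 0.991, -0.131, -0.0]
force: [0.0, -0.5, 8.2]
grip_width: 0.148
grip_force: 61.5
```

```bash
python3 -c "
from h import *
st()"
```

```text
t 17.27 p [557.   42.3  58.2] yaw -15.1 F [ 0.  -0.5  8.2] M [-0.   -0.06 -0.1 ] g 0.148 61.5 tool z [-0.001  0.    -1.   ]
```

step_arm([
  [[0,0,0],[0,0,2],0],
  [[0,0,0],[0,0,4],0],
  [[0,0,0],[0,0,6],0],
  [[0,0,0],[0,0,8],0],
  [[0,0,0],[0,0,10],0],
  [[0,0,0],[0,0,12],0],
  [[0,0,0],[0,0,12],0],
])

```text
time_s: 18.15
eef_pos: [557.0, 42.3, 58.2]
ee_rot: [0.0, 0.972, -0.234, -0.0]
force: [-0.0, -0.6, 7.3]
grip_width: 0.148
grip_force: 61.5
```

```bash
python3 -c "
from h import *
st()"
```

```text
t 18.15 p [557.   42.3  58.2] yaw -27.1 F [-0.  -0.6  7.3] M [ 0.05 -0.03 -0.03] g 0.148 61.5 tool z [-0.001  0.    -1.   ]
```

step_arm([
  [[0,0,0],[0,0,1],0],
  [[0,0,0],[0,0,2],0],
  [[0,0,0],[0,0,2],0],
])

```text
time_s: 18.52
eef_pos: [557.0, 42.3, 58.2]
ee_rot: [0.0, 0.968, -0.251, -0.0]
force: [-0.0, -0.5, 9.4]
grip_width: 0.148
grip_force: 61.5
```

```bash
python3 -c "
from h import *
st()"
```

```text
t 18.52 p [557.   42.3  58.2] yaw -29.0 F [-0.  -0.5  9.4] M [-0.04 -0.05  0.  ] g 0.148 61.5 tool z [-0.001 -0.    -1.   ]
```

step_arm([
  [[0,0,0],[0,0,1],0],
  [[0,0,0],[0,0,2],0],
  [[0,0,0],[0,0,2],0],
])

```text
time_s: 18.9
eef_pos: [557.0, 42.2, 58.2]
ee_rot: [0.0, 0.964, -0.268, -0.0]
force: [0.8, 0.3, 8.1]
grip_width: 0.146
grip_force: 61.5
```

```bash
python3 -c "
from h import *
st()"
```

```text
t 18.9 p [557.   42.2  58.2] yaw -31.0 F [0.8 0.3 8.1] M [-0.06 -0.13  0.04] g 0.146 61.5 tool z [-0.001 -0.    -1.   ]
```

step_arm([
  [[0,0,0],[0,0,1],0],
  [[0,0,0],[0,0,2],0],
  [[0,0,0],[0,0,2],0],
])

```text
time_s: 19.27
eef_pos: [556.9, 42.2, 58.2]
ee_rot: [0.0, 0.959, -0.284, -0.0]
force: [-0.2, -0.0, 8.8]
grip_width: 0.146
grip_force: 61.5
```

```bash
python3 -c "
from h import *
st()"
```

```text
t 19.27 p [556.9  42.2  58.2] yaw -33.0 F [-0.2 -0.   8.8] M [-0.03 -0.    0.09] g 0.146 61.5 tool z [-0.001 -0.    -1.   ]
```

step_arm([
  [[0,0,0],[0,0,1],0],
  [[0,0,0],[0,0,1.5],0],
  [[0,0,0],[0,0,1.5],0],
])

```text
time_s: 19.65
eef_pos: [556.8, 42.1, 58.2]
ee_rot: [0.0, 0.955, -0.296, -0.0]
force: [-1.5, -0.9, 8.5]
grip_width: 0.142
grip_force: 61.7
```

```bash
python3 -c "
from h import *
st()"
```

```text
t 19.65 p [556.8  42.1  58.2] yaw -34.5 F [-1.5 -0.9  8.5] M [-0.13  0.08  0.4 ] g 0.142 61.7 tool z [-0.001 -0.001 -1.   ]
```

The stop is felt (0.4 N m). I'll back off 3° and ease up so the spring seats the lugs.

step_arm([
  [[0,0,0],[0,0,-1.5],0],
  [[0,0,0],[0,0,-3],0],
  [[0,0,-0.1],[0,0,-3],0],
  [[0,0,-0.2],[0,0,-3],0],
  [[0,0,-0.3],[0,0,-3],0],
  [[0,0,-0.4],[0,0,-3],0],
  [[0,0,-0.4],[0,0,-3],0],
])

```text
time_s: 20.52
eef_pos: [556.8, 42.2, 61.9]
ee_rot: [0.0, 0.962, -0.272, -0.001]
force: [1.4, -0.5, 6.5]
grip_width: 0.145
grip_force: 61.2
```

```bash
python3 -c "
from h import *
st()"
```

```text
t 20.52 p [556.8  42.2  61.9] yaw -31.5 F [ 1.4 -0.5  6.5] M [-0.08 -0.14 -0.02] g 0.145 61.2 tool z [-0.001 -0.    -1.   ]
```

step_arm([
  [[0,0,-0.05],[0,0,0],0],
  [[0,0,-0.1],[0,0,0],0],
  [[0,0,-0.13],[0,0,0],0],
  [[0,0,-0.13],[0,0,0],0],
])

```text
time_s: 21.02
eef_pos: [556.9, 42.2, 63.0]
ee_rot: [0.0, 0.962, -0.272, -0.001]
force: [0.6, -0.7, 5.9]
grip_width: 0.147
grip_force: 60.9
```

```bash
python3 -c "
from h import *
st()"
```

```text
t 21.02 p [556.9  42.2  63. ] yaw -31.5 F [ 0.6 -0.7  5.9] M [-0.19 -0.09 -0.  ] g 0.147 60.9 tool z [-0.001 -0.    -1.   ]
```

step_arm([
  [[0,0,-0.04],[0,0,0],0],
  [[0,0,-0.08],[0,0,0],0],
  [[0,0,-0.08],[0,0,0],0],
])

```text
time_s: 21.4
eef_pos: [556.8, 42.2, 63.2]
ee_rot: [0.0, 0.962, -0.272, -0.001]
force: [2.2, -1.3, -5.5]
grip_width: 0.147
grip_force: 59.6
```

```bash
python3 -c "
from h import *
st()"
```

```text
t 21.4 p [556.8  42.2  63.2] yaw -31.5 F [ 2.2 -1.3 -5.5] M [-0.22 -0.47  0.02] g 0.147 59.6 tool z [-0.002  0.    -1.   ]
```

The cap is seated against the pocket roof at 12 mm below the rim, so it is locked. Now I'll relax, release and withdraw.

step_arm([
  [[0,0,0.05],[0,0,0],0],
  [[0,0,0.05],[0,0,0],10],
  [[0,0,0.05],[0,0,0],16],
  [[0,0,0.05],[0,0,0],22],
  [[0,0,0.05],[0,0,0],35],
  [[0,0,0.05],[0,0,0],50],
  [[0,0,0.05],[0,0,0],50],
  [[0,0,0.05],[0,0,0],50],
], squeeze=20)

```text
time_s: 22.4
eef_pos: [557.3, 42.2, 63.5]
ee_rot: [-0.0, 0.962, -0.272, 0.0]
force: [0.4, -0.3, -0.5]
grip_width: 0.499
grip_force: 0.0
```

step_arm([
  [[0,0,-1],[0,0,0],50],
  [[0,0,-3],[0,0,0],50],
  [[0,0,-6],[0,0,0],50],
  [[0,0,-10],[0,0,0],50],
  [[0,0,-14],[0,0,0],50],
  [[0,0,-14],[0,0,0],50],
])

```text
time_s: 23.15
eef_pos: [558.6, 42.1, 207.3]
ee_rot: [-0.001, 0.962, -0.272, 0.003]
force: [-0.0, 0.4, -0.2]
grip_width: 0.499
grip_force: 0.0
```

```bash
python3 - <<'E'
from h import *
st()
c=ctrl.capture("side"); A=cv2.resize(c["img"][:,:,::-1][130:250,240:400],(800,600),interpolation=cv2.INTER_CUBIC)
cv2.imwrite("pics/a7.png",A)
E
```

```text
t 23.15 p [558.6  42.1 207.3] yaw -31.5 F [-0.   0.4 -0.2] M [-0.03 -0.02  0.02] g 0.499 0.0 tool z [ 0.007 -0.001 -1.   ]
```

View pics/a7.png

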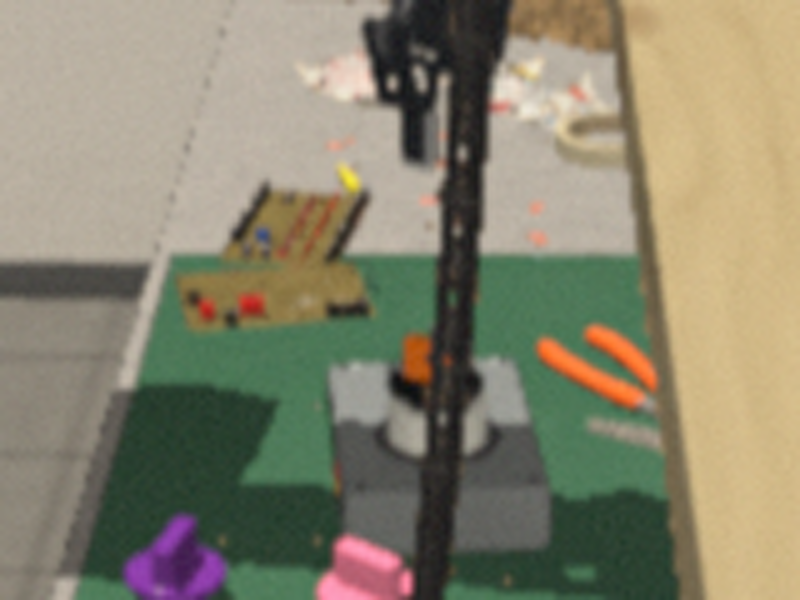

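The cap sits level in the collar: orange bar at (418,358), flange just above the rim at (435,385). The gripper is well clear at (420,160), and the board has not moved. Handing in.

```bash
python3 -c "
from rig import ctrl
print(ctrl.finish_job())"
```

```text
the job is handed in; nothing more can be done
None
```

The bayonet cap is locked in the battery well and released. The arm never touched the board or the screwdriver, and the job was handed in at about 23 s with contact forces staying under about 10 N.

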